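# Index the scan head to the next hole

### The job

The scan head rides on a perforated tube and is locked over the wall charger by a spring plunger. Pull the plunger's knob up, slide the head along to the next hole so that it points down at the pager (the flat box with a small screen and a row of buttons, just left or right of the charger), and let the pin go fully home in that hole, leaving the things in the row where they lie. Finish while still gripping the knob with the pin home: do not let go.

Things in the scene. Friction and masses are not known exactly. Their poses are not given: they have to be found in the camera images.
- stand (a point): Fixed scanning stand: grey base plate 170 x 350 x 8 mm on the table, this point at the centre of its upper face; x away from the robot, y along the tube to the left, z up. The row of things lies on it at x = -35 mm, one beneath each hole position. Two posts at the ends of the tube rise 100 mm above this point.
- middle_hole (a point): Mouth of the middle hole in the upper face of the square aluminium tube (30 x 30 mm, fixed to the stand along its y, upper face 105 mm above the table). Five 11 mm holes, 60 mm apart: at y = -120, -60, 0, +60, +120 mm from here. The sleeve starts over this one. Axes of the stand.
- sleeve (a joint): Place of the sliding sleeve (grey, 42 x 46 x 42 mm, round the tube, scan head on its near side) along the tube, m: starts at 0 = middle hole, + towards the stand's +y; holes at 0, +-0.06, +-0.12; ends at +-0.13. Slides with 1 to 3 N when the pin is out; locked with about 1 mm of play each way when the pin is in a hole.
- plunger (a joint): Lift of the spring plunger on top of the sleeve, m: 0 = pin fully home in a hole, above 0.009 the pin is clear of the tube, 0.015 = upper stop. A spring presses it down with 6 N at 0, 10 N at the stop. Over the solid tube between holes the pin rests at about 0.009 and the sleeve can slide; over a hole it drops.
- knob (a point): Centre of the plunger's pull knob: upright black cylinder 23 mm across, 28 mm tall, riding with sleeve and pin; at rest 142 mm above the table, its underside 16 mm above the sleeve's flat top. Beneath it a 20 mm wide housing with a flat 25 mm wide nut at its foot. Nothing on the stand is higher. Axes of the stand.
- scan_window (a point): Centre of the window under the scan head (black box 44 x 34 x 36 mm, 75 mm from the knob's axis towards the robot, its top 120 mm above the table). It moves with the sleeve and looks straight down.
- pager_mid (a point): Centre of the pager, the target: flat light-coloured box 48 x 62 x 17 mm with a small dark screen and a row of round buttons on its face, its 48 mm side along the tube; lies loose on the plate beneath the hole next to the middle one, either on the +y or on the -y side.
- wall_charger_mid (a point): Centre of the wall charger, block 76 x 36 x 24 mm with two prongs, loose on the plate beneath the middle hole; not to be moved.
- remote_mid (a point): Centre of the remote key, rounded 63 x 31 x 15 mm with a wire loop, loose on the plate on the other side of the charger from the pager; not to be moved.
- tag_mid (a point): Centre of the small tag, 24 x 39 x 10 mm with a ring, loose beneath one of the outermost holes; not to be moved.
- eye_loupe_mid (a point): Centre of the watchmaker's eye loupe, short round tube 34 mm across, 30 mm tall, loose beneath the other outermost hole; not to be moved.
Not all that is in view belongs to the job. What is shaped like the part that bears pager_mid but purple or yellow is not meant.

How it is judged (in metres and radians):
On the way:
1. the plunger is pulled up by the fingers until its pin is clear of the tube (value of joint plunger above 0.009 m and contact force between the fingers and plunger above 2 N), for 0.1 s.
At the end, for the whole second after the job is handed in: The scan window is straight above the pager (within 15 mm of its centre, seen from above), the plunger's pin is home in that hole (lift under 2.5 mm), the sleeve is still, the fingers still hold the knob (more than 2 N on it), and the five things in the row are within 15 mm of where they lay (horizontal distance between scan_window and pager_mid below 0.015 m and value of joint plunger below 0.0025 m and contact force between the fingers and plunger above 2 N and velocity of joint sleeve between -0.01 and 0.01 m/s and distance of each of pager_mid, wall_charger_mid, remote_mid, tag_mid, eye_loupe_mid from where it was at the start of the episode below 0.015 m); the arm keeps its last pose, push and grip.
It fails at once if a thing in the row is pushed 30 mm or more from its place (distance of any of pager_mid, wall_charger_mid, remote_mid, tag_mid, eye_loupe_mid from where it was at the start of the episode above 0.03 m).
It also fails if it takes over 35 s, if anything falls off the work surface, if the arm or the gripper's body presses on something with over 40 N, if the wrist force passes 120 N, or if a joint passes its speed limit or range.

### The arm

A 6-joint arm with a two-finger parallel gripper is mounted at the origin on a cart in front of the work surface, level with it; the furniture and walls round the work are solid. World frame = base frame: x ahead of the robot, y to its left, z up, the work surface at z = 0. Lengths are in mm, angles in rad, forces in N, time in s.
With the tool pointing down it reaches from about 300 to 875 mm from the base axis. Payload 6.4 kg.
Tool frame: the origin (TCP) lies at the very end of the fingers, on their centre line; the grasp point (between the pads) lies 19 mm behind it; z points along the fingers, y is the line along which they close (so a half turn about z gives the same grasp; the last joint's range is limited). The gripper opens to 85 mm and grips with 20 to 120 N. Pads are 22 mm wide; open, the fingers measure 114 mm over their backs; the gripper's body (76 mm by 85 mm) begins 54 mm behind the grasp point. The pads swing forward as they close: fully open they stand 13 mm farther back than shut.
Start: joints at [-1.453, 0.181, 1.607, -0, 1.354, -0.206], TCP at [182.965, -545.128, 231.288] pointing down, gripper open.
Joint ranges: [-2.99, 2.99], [-0.89, 2.07], [0.3, 2.58], [-1.14, 4.28], [0, 2.63], [-3.12, 3.12]. Speed limits (rad/s): [2.57, 2.57, 3.01, 3.14, 3.14, 3.14].

### API

Orientations are given as a unit quaternion [x, y, z, w].
In Python, from rig import sensors, viewer, workorder gives the robot as it stands. The module is installed in compiled form; this text tells all that it offers.
- The arm moves only by the tool step_arm, never from a script. Its argument "targets" is a list that holds one entry, the list of rows, each a list of 7 numbers: the turn, a rotation vector about the world's x, y, z each as a share of 0.1 rad, from -1 to 1, then the shift along the world's x, y, z each as a share of 0.02 m, from -1 to 1, then the opening, from -1 (shut) to 1 (fully open), so that 0 is half open. In form: [[[wx, wy, wz, tx, ty, tz, hand], ...]]. A call has 1 to 5 rows; each row shifts and turns the commanded pose from where the row before left it; what a row does not reach is not made up. A row lasts 1/10 s, in which the tool goes at most 50 mm and 8.59 degrees, less where a joint would pass 70% of its speed; a pose out of reach is approached as far as the arm can. A call with a number of a shift or a turn outside -1 to 1 is refused whole. A call with a gripper value outside its range is refused whole. The fingers move at their own pace and stop on an object; "force" is the grip in N (left out, the last holds). Time passes only in rows, so rows that do not move let the fingers close. It gives the time, the measured TCP pose, the force, the opening and the grip force at its end, in the units of the state.
- sensors.read_state(): the state, without advancing time (a new reading comes with each control period).
- viewer.read_camera(name): name is "scene" or "top"; returns a dict with "pixels" (400x640x3 uint8, blue, green, red), "camera_matrix" (3x3 intrinsics, pixels), "dist" ([k1, k2, p1, p2, k3] as OpenCV has them; the pictures are not rectified), "R" (3x3) and "t" (3): a world point X has camera coordinates R X + t. Camera axes: x right, y down, z forward; pixel columns grow to the right and rows downward; lengths in mm; the calibration is good to about 2 mm. A picture is of the moment at which its call begins. There is no depth.
- workorder.sign_off(): hands the job in; it is judged then, once.
The state is a dict: "t": time; "joint_pos": joint angles; "joint_vel": joint speeds; "joint_torque": joint torques, N m; "position": TCP position; "ee_rot": TCP orientation; "wrist_force": force on the tool from outside, world axes, zero at the start; "ft_torque": the same for the moment, N m; "finger_gap": opening from 0.0 (shut) to 1.0 (fully open); "grasp_force": force on a finger pad.
Only numpy, scipy, OpenCV 4.12 (cv2) and the standard library are available. Lean on these libraries where they do the work, as an engineer would, in place of code of your own. Each camera call takes 0.05 s, during which the arm holds its last target. There are 200 camera calls.

## Working session

There is one attempt and no reset: what is moved stays moved. The work goes in short steps, Python scripts to look and compute and a tool call to move; the robot and the scene stay as the last step left them, time stands still between calls to the robot, and variables do not carry over. Pictures are saved under pics/ and viewed, at most 10 in all, crops included, and the job is handed in when it is done.

Besides the shell and the picture viewer there is one more tool, called after "Emit:" by a JSON object that holds its "api" and its "payload", one argument or row to a line. step_arm: Moves the arm, as the interface text tells. Shift numbers are shares of 0.02 m and turn numbers shares of 0.1 rad, none past 1 either way. Its arguments: {"type":"object","properties":{"targets":{"type":"array"},"force":{"type":"number"}},"required":["targets"]}

```bash
mkdir -p pics; cat > h.py <<'E'
import numpy as np, cv2
from rig import sensors, viewer, workorder
def cam(n,f=None):
    c=viewer.read_camera(n); c={k:np.array(v) for k,v in c.items()}
    if f: cv2.imwrite('pics/'+f,c['pixels'])
    return c
def ray(c,uv):
    p=cv2.undistortPoints(np.array([[uv]],float),c['camera_matrix'],c['dist'])[0,0]
    o=-c['R'].T@c['t']; return o,c['R'].T@np.array([*p,1])
def onz(c,uv,z):
    o,d=ray(c,uv); return o+d*(z-o[2])/d[2]
def proj(c,X):
    return cv2.projectPoints(np.array(X,float).reshape(-1,1,3),cv2.Rodrigues(c['R'])[0],c['t'],c['camera_matrix'],c['dist'])[0][:,0]
E
python3 - <<'E'
from h import *
import pickle
a=cam('scene','s1.png');b=cam('top','t1.png')
pickle.dump((a,b),open('c1.pkl','wb'))
for c in(a,b): print(-c['R'].T@c['t'], c['R'][2])
print(sensors.read_state())
E
```

```text
[174.80108678 589.55563508 948.23065148] [ 0.34838409 -0.5743936  -0.74074322]
[ 441.55097775  -43.17196927 1117.8095609 ] [ 1.11288082e-01 -8.50905856e-04 -9.93787824e-01]
{'t': 0.1, 'joint_pos': array([-1.45326974e+00,  1.81480011e-01,  1.60787891e+00,  4.66815863e-06,
        1.35381827e+00, -2.06314236e-01]), 'joint_vel': array([-0.0015224 , -0.00102557, -0.00280983, -0.00096827,  0.00027106,
        0.00069348]), 'joint_torque': array([ 1.04604521e-04, -4.45884776e+01, -3.52237129e+01, -3.89928973e-04,
        4.20206634e-03,  7.07988718e-06]), 'position': array([ 182.92256317, -544.61295623,  230.4808547 ]), 'ee_rot': array([ 9.86919278e-01,  1.61213245e-01,  3.74370164e-05, -7.91387491e-04]), 'wrist_force': array([-0.58060657, -0.09764044,  0.02665903]), 'ft_torque': array([ 0.02830943, -0.02244892,  0.03411403]), 'grasp_force': 0.0, 'finger_gap': 0.9998920168301121}
```

View pics/s1.png

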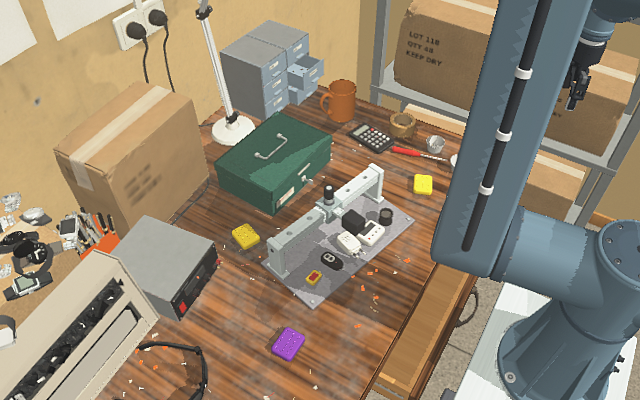

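View pics/t1.png

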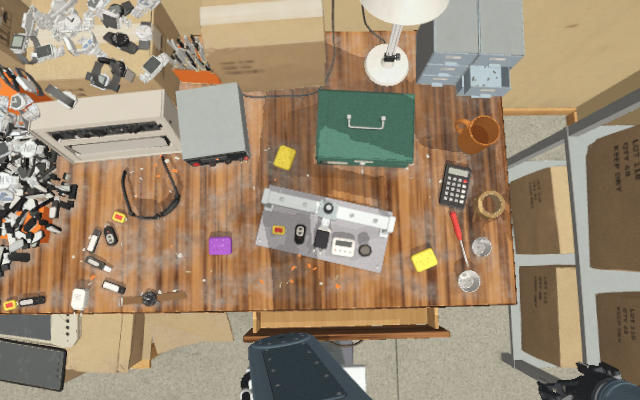

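Top view: the knob is at about (328,208), the tube runs from (266,190) to (392,215), and the scan head is at (322,235). Candidates for the pager are the white box with a dark screen at (343,245), next to the head on the right (-y), the yellow boxes at (285,157) and (425,260), and the purple box at (220,245). Only the white one is light-coloured and in the row. I'll confirm it in a crop and measure it.

```bash
python3 - <<'E'
from h import *
import pickle
a,b=pickle.load(open('c1.pkl','rb'))
A=cv2.resize(a['pixels'][155:310,255:425],None,fx=2.3,fy=2.3,interpolation=3)
B=cv2.resize(b['pixels'][175:280,245:405],None,fx=2.4,fy=2.4,interpolation=3)
H=max(A.shape[0],B.shape[0]);pad=lambda i:cv2.copyMakeBorder(i,0,H-i.shape[0],0,0,0)
o=np.hstack([pad(A),pad(B)]);print(o.shape);cv2.imwrite('pics/crop.png',o)
print('knob',onz(b,(328,207),156),'pager',onz(b,(343,245),25))
E
```

```text
(356, 775, 3)
knob [558.69026203 -67.64631826 156.        ] pager [ 471.38871385 -108.60563106   25.        ]
```

View pics/crop.png

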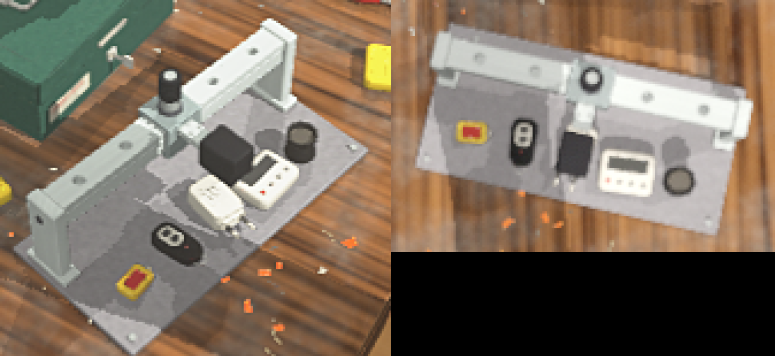

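The crop confirms it: the white box with a screen and four buttons is the pager, next to the charger on the -y side. The tube's holes show clearly, so I'll fit its axis from them.

```bash
python3 - <<'E'
from h import *
import pickle
a,b=pickle.load(open('c1.pkl','rb'))
P=np.array([onz(b,(245+(x-391)/2.4,175+y/2.4),105)[:2] for x,y in [(480,59),(535,72),(648,97),(704,110)]])
s=np.array([.12,.06,-.06,-.12])*1000
M=P.mean(0); d=(s@(P-M))/(s@s); print(P,'mid',M,'ydir',d,'yaw',np.arctan2(-d[0],d[1]))
for dx in range(1):
    o1,d1=ray(b,(245+(591-391)/2.4,175+76/2.4)); o2,d2=ray(a,(255+169/2.3,155+75/2.3))
    t=np.linalg.lstsq(np.c_[d1,-d2],o2-o1,rcond=None)[0]; print('knobtop',o1+d1*t[0],o2+d2*t[1])
    print(onz(b,(245+(591-391)/2.4,175+77/2.4),156))
Q=onz(b,(245+(627-391)/2.4,175+172/2.4),25);print('pager',Q)
s=sensors.read_state();from scipy.spatial.transform import Rotation as R
print(R.from_quat(s['ee_rot']).as_matrix())
E
```

```text
[[ 586.1900383    45.84298606]
 [ 571.21449836  -11.44772408]
 [ 542.40083956 -128.60116059]
 [ 527.52996431 -186.4668915 ]] mid [556.83383513 -70.16819753] ydir [0.24355634 0.96962199] yaw -0.2460954367827612
knobtop [559.45725245 -68.45546946 156.11466308] [560.1023647  -68.163557   156.18608096]
[558.47329473 -68.43395958 156.        ]
pager [ 466.92414142 -109.37229617   25.        ]
[[ 9.48020576e-01  3.18208978e-01 -1.81269664e-04]
 [ 3.18208860e-01 -9.48019327e-01  1.57414183e-03]
 [ 3.29058917e-04 -1.55000046e-03 -9.99998745e-01]]
```

Emit:
{"api": "step_arm", "payload": {
  "targets": [
    [[0,0,-0.3,0.5,1,0,1],[0,0,-0.3,0.5,1,0,1],[0,0,-0.3,0.5,1,0,1],[0,0,-0.3,0.5,1,0,1],[0,0,-0.3,0.5,1,0,1]]
  ]
}}

```text
t: 0.6
position: [233.2, -444.0, 230.8]
ee_rot: [0.996, 0.086, -0.0, -0.0]
wrist_force: [-0.4, 0.1, 0.3]
finger_gap: 0.998
grasp_force: 0.0
```

Emit:
{"api": "step_arm", "payload": {
  "targets": [
    [[0,0,-0.3,0.5,1,0,1],[0,0,-0.3,0.5,1,0,1],[0,0,-0.3,0.5,1,0,1],[0,0,-0.3,0.5,1,0,1],[0,0,-0.3,0.5,1,0,1]]
  ]
}}

```text
t: 1.1
position: [283.1, -344.0, 230.9]
ee_rot: [1.0, 0.011, -0.0, -0.0]
wrist_force: [0.1, 0.4, 0.1]
finger_gap: 1.001
grasp_force: 0.0
```

Emit:
{"api": "step_arm", "payload": {
  "targets": [
    [[0,0,-0.3,1,1,0,1],[0,0,-0.3,1,1,0,1],[0,0,-0.3,1,1,0,1],[0,0,-0.3,1,1,0,1],[0,0,-0.3,1,1,0,1]]
  ]
}}

```text
t: 1.6
position: [383.5, -244.0, 231.0]
ee_rot: [0.998, -0.064, -0.0, -0.0]
wrist_force: [0.4, -0.1, 0.5]
finger_gap: 0.995
grasp_force: 0.0
```

Emit:
{"api": "step_arm", "payload": {
  "targets": [
    [[0,0,-0.3,1,1,0,1],[0,0,-0.3,1,1,0,1],[0,0,-0.3,1,1,0,1],[0,0,-0.3,1,1,0,1],[0,0,0,1,1,0,1]]
  ]
}}

```text
t: 2.1
position: [483.5, -144.0, 230.9]
ee_rot: [0.992, -0.123, -0.0, -0.0]
wrist_force: [-0.2, -1.3, 0.1]
finger_gap: 1.002
grasp_force: 0.0
```

Emit:
{"api": "step_arm", "payload": {
  "targets": [
    [[0,0,0,0.925,0.934,0,1],[0,0,0,0.925,0.934,0,1],[0,0,0,0.925,0.934,0,1],[0,0,0,0.925,0.934,0,1],[0,0,0,0,0,-1,1]]
  ]
}}

```text
t: 2.6
position: [560.1, -68.8, 213.4]
ee_rot: [0.993, -0.121, 0.003, 0.0]
wrist_force: [-0.4, -0.3, -0.7]
finger_gap: 0.998
grasp_force: 0.0
```

Emit:
{"api": "step_arm", "payload": {
  "targets": [
    [[0,0,0,0,0,-1,1],[0,0,0,0,0,-0.5,1],[0,0,0,0,0,0,1]]
  ]
}}

```text
t: 2.9
position: [555.6, -70.0, 179.3]
ee_rot: [0.992, -0.123, -0.002, -0.0]
wrist_force: [-0.3, 0.3, -1.0]
finger_gap: 0.996
grasp_force: 0.0
```

```bash
python3 - <<'E'
from h import *
a=cam('scene');b=cam('top')
s=sensors.read_state();print(s['position'],s['ee_rot'],s['joint_pos'])
A=cv2.resize(a['pixels'][120:270,265:395],None,fx=3,fy=3,interpolation=3)
B=cv2.resize(b['pixels'][140:290,260:390],None,fx=3,fy=3,interpolation=3)
cv2.imwrite('pics/c2.png',np.hstack([A,B]))
E
```

```text
[557.06296036 -70.64827319 181.65840394] [ 9.92410921e-01 -1.22965692e-01  5.56324884e-05  1.06933495e-05] [-3.37506862e-01  2.00176066e-01  1.68907656e+00  2.90252785e-06
  1.25222676e+00  1.47984397e+00]
```

View pics/c2.png

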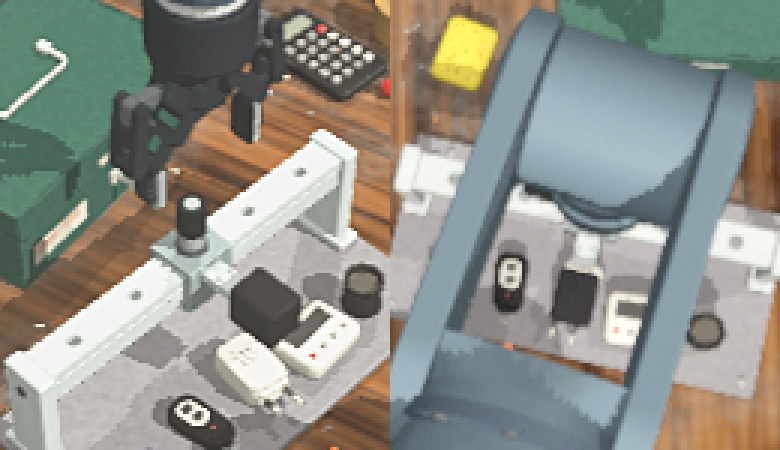

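The open fingers straddle the knob along the tube, and the knob is midway between them at crop (192,225). Next I descend and grip.

Emit:
{"api": "step_arm", "payload": {
  "targets": [
    [[0,0,0,0.05,0.05,-0.9,1],[0,0,0,0,0,-0.9,1],[0,0,0,0,0,-0.9,1],[0,0,0,0,0,0,1],[0,0,0,0,0,0,1]]
  ],
  "force": 40
}}

```text
t: 3.5
position: [558.5, -69.7, 128.4]
ee_rot: [0.992, -0.123, 0.001, 0.0]
wrist_force: [-0.6, -0.0, 0.3]
finger_gap: 1.0
grasp_force: 0.0
```

Emit:
{"api": "step_arm", "payload": {
  "targets": [
    [[0,0,0,0,0,0,0],[0,0,0,0,0,0,-0.2],[0,0,0,0,0,0,-0.4],[0,0,0,0,0,0,-1],[0,0,0,0,0,0,-1]]
  ]
}}

```text
t: 4.0
position: [558.3, -69.2, 127.9]
ee_rot: [0.992, -0.123, 0.0, -0.0]
wrist_force: [0.4, 1.8, 3.2]
finger_gap: 0.257
grasp_force: 39.0
```

Emit:
{"api": "step_arm", "payload": {
  "targets": [
    [[0,0,0,0,0,0,-1],[0,0,0,0,0,0,-1],[0,0,0,0,0,0,-1],[0,0,0,0,0,0,-1]]
  ]
}}

```text
t: 4.4
position: [558.3, -69.2, 127.9]
ee_rot: [0.992, -0.123, 0.0, -0.0]
wrist_force: [-0.5, 2.4, 5.7]
finger_gap: 0.253
grasp_force: 39.1
```

Emit:
{"api": "step_arm", "payload": {
  "targets": [
    [[0,0,0,0,0,0.2,-1],[0,0,0,0,0,0.2,-1],[0,0,0,0,0,0.2,-1],[0,0,0,0,0,0,-1],[0,0,0,0,0,0,-1]]
  ],
  "force": 60
}}

```text
t: 4.9
position: [558.1, -69.5, 138.3]
ee_rot: [0.992, -0.123, 0.0, -0.0]
wrist_force: [5.4, -0.6, -7.1]
finger_gap: 0.25
grasp_force: 59.0
```

Emit:
{"api": "step_arm", "payload": {
  "targets": [
    [[0,0,0,0,0,0.12,-1],[0,0,0,0,0,0,-1],[0,0,0,0,0,0,-1]]
  ]
}}

```text
t: 5.2
position: [558.1, -69.5, 140.5]
ee_rot: [0.992, -0.123, 0.0, -0.0]
wrist_force: [5.4, -0.8, -8.8]
finger_gap: 0.249
grasp_force: 59.0
```

Emit:
{"api": "step_arm", "payload": {
  "targets": [
    [[0,0,0,-0.025,-0.097,0,-1],[0,0,0,-0.025,-0.097,0,-1],[0,0,0,-0.05,-0.194,0,-1],[0,0,0,0,0,0,-1]]
  ]
}}

```text
t: 5.6
position: [556.0, -77.8, 140.5]
ee_rot: [0.992, -0.123, 0.0, 0.0]
wrist_force: [6.1, -2.0, -9.4]
finger_gap: 0.247
grasp_force: 59.1
```

Emit:
{"api": "step_arm", "payload": {
  "targets": [
    [[0,0,0,-0.112,-0.446,0,-1],[0,0,0,-0.112,-0.446,0,-1],[0,0,0,-0.112,-0.446,0,-1],[0,0,0,-0.112,-0.446,0,-1],[0,0,0,-0.112,-0.446,0,-1]]
  ]
}}

```text
t: 6.1
position: [544.9, -121.9, 140.5]
ee_rot: [0.992, -0.123, 0.0, -0.0]
wrist_force: [6.8, -0.2, -9.4]
finger_gap: 0.251
grasp_force: 59.1
```

Emit:
{"api": "step_arm", "payload": {
  "targets": [
    [[0,0,0,-0.037,-0.145,0,-1],[0,0,0,-0.037,-0.145,0,-1],[0,0,0,0,0,0,-1],[0,0,0,0,0,0,-1]]
  ]
}}

```text
t: 6.5
position: [543.4, -128.2, 140.5]
ee_rot: [0.992, -0.123, 0.0, 0.0]
wrist_force: [6.6, -1.7, -9.7]
finger_gap: 0.248
grasp_force: 59.2
```

Emit:
{"api": "step_arm", "payload": {
  "targets": [
    [[0,0,0,0,0.02,-0.2,-1],[0,0,0,0,0,-0.15,-1],[0,0,0,0,0,-0.15,-1],[0,0,0,0,0,0,-1]]
  ]
}}

```text
t: 6.9
position: [543.6, -127.4, 130.6]
ee_rot: [0.992, -0.123, 0.0, 0.0]
wrist_force: [6.6, -0.9, -9.0]
finger_gap: 0.251
grasp_force: 59.3
```

Emit:
{"api": "step_arm", "payload": {
  "targets": [
    [[0,0,0,0,0,-0.1,-1],[0,0,0,0,0,-0.06,-1],[0,0,0,0,0,0,-1],[0,0,0,0,0,0,-1]]
  ]
}}

```text
t: 7.3
position: [543.6, -127.3, 128.1]
ee_rot: [0.992, -0.123, 0.0, 0.0]
wrist_force: [5.3, -1.1, -6.4]
finger_gap: 0.252
grasp_force: 59.6
```

Emit:
{"api": "step_arm", "payload": {
  "targets": [
    [[0,0,0,0,0,-0.06,-1],[0,0,0,0,0,0,-1],[0,0,0,0,0,0,-1]]
  ]
}}

```text
t: 7.6
position: [543.7, -127.3, 127.9]
ee_rot: [0.992, -0.123, 0.001, 0.0]
wrist_force: [1.9, 0.7, 3.7]
finger_gap: 0.251
grasp_force: 60.4
```

```bash
python3 - <<'E'
from h import *
a=cam('scene')
s=sensors.read_state();print(s['position'],s['wrist_force'])
cv2.imwrite('pics/c3.png',cv2.resize(a['pixels'][140:270,275:415],None,fx=4,fy=4,interpolation=3))
E
```

```text
[ 543.71515757 -127.34112561  127.9848328 ] [1.54561141 1.16087674 4.2549056 ]
```

View pics/c3.png

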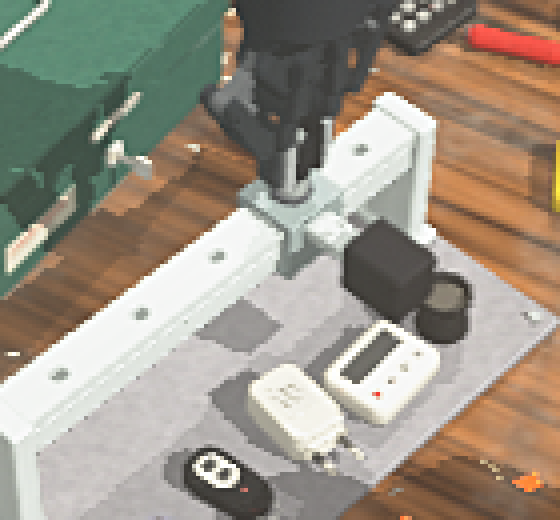

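The sleeve now sits over the -60 mm hole: the freed holes show at crop (217,257), (140,313) and (60,375), with one more at (360,150). The knob is back at its home height with the pin against its stop, and the row hasn't moved.

```bash
python3 -c "
from h import *
print(workorder.sign_off())"
```

```text
the job is handed in; nothing more can be done
None
```

The job is handed in (no verdict came back): the head is locked in the -60 mm hole over the pager, with the pin home by height and force readings, the knob still gripped at about 60 N, and the row looking undisturbed.

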